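# Post a carton through the gravity flap of a collection box

### The job

The blue carton is sold: with the fingertips, gently push it along its lane and through the yellow gravity flap ahead of it, until it has dropped into the collection box, then draw the fingers back so that the flap swings fully shut behind it. Only push the carton, never pinch or lift it, and leave the orange carton and the flap ahead of it alone.

Things in the scene. Friction and masses are not known exactly. Their poses are not given: they have to be found in the camera images.
- dropbox: Fixed green box, 250 mm wide; origin on the table midway under the line of its two flaps. x runs along the lanes, through the flaps into the box (to x = 170 mm); y to the left lane; z up. In front (x = -160 to 0) a steel apron, top 95 mm above the table, open at front and above. Clear lid over x = 0 to 170 mm, top 157 mm above the table; a loose gear 18 mm high lies on it near the back
- sill_left (a point): point on the left lane's surface at the foot of its flap: x 0, y 70, z 95 mm in the box's frame; axes as the box's. The lane is straight along x, 66 mm wide between rails 14 mm high and 6 mm thick. The apron ends in an edge at x = 5 mm: a carton whose middle is well past it tips and drops to the cork floor inside, 8 mm above the table. Each lane has its own compartment
- sill_right (a point): the same for the right lane and flap: x 0, y -70, z 95 mm in the box's frame. The green posts beside both openings rise to the lid from x = -2 mm on
- flap_left (a joint): left yellow flap, a plate 60 mm wide, 50 mm high, 60 g, hung on a 7 mm rod at x = 0, 148 mm above the table (10 mm thick hinge barrel); its lower edge is 2.5 mm above the lane. 0 = hanging shut; grows to 1.45 rad as its lower edge is pushed into the box (+x of the box). It does not open outward and falls shut by its weight within a second
- flap_right (a joint): right yellow flap, the same
- blue_center (a point): middle of the blue carton with a white band, 70 mm long (its x, roughly along the lane), 50 mm wide (y), 32 mm high, 0.12 to 0.26 kg, closed and rigid, lying on one of the two lanes in front of its flap; this point is 16 mm above the lane at the start
- orange_center (a point): middle of the orange carton of the same size, on the other lane; it must stay where it is
Mind the look-alikes: they are no part of the job. Leave any pink or turquoise look-alike of the part that bears blue_center alone.

How it is judged (in metres and radians):
On the way, in this order (a step that is already met when the one before it is completed fails the run):
1. the blue carton, still on its lane, pushes the flap ahead of it open by more than 0.5 rad (height (world z) of blue_center above 0.1 m and ((y of blue_center in the frame of dropbox above 0 m and value of joint flap_left above 0.5 rad) or (y of blue_center in the frame of dropbox below 0 m and value of joint flap_right above 0.5 rad))), for 0.1 s.
2. the blue carton has dropped into the box behind the flap (x of blue_center in the frame of dropbox between 0.015 and 0.17 m and height (world z) of blue_center below 0.07 m), for 0.2 s.
At the end, for the whole second after the job is handed in: The blue carton lies at rest inside the box, behind the flaps (its middle 15 mm or more past the flap line and less than 70 mm above the table); both flaps hang shut within 0.08 rad; the orange carton is within 12 mm of where it was (all of step 2 and value of joint each of flap_left, flap_right below 0.08 rad and linear speed of blue_carton below 0.02 m/s and distance of orange_center from where it was at the start of the episode below 0.012 m and contact force between the fingers and blue_carton below 0.1 N); the robot touches nothing.
It fails at once if the blue carton is lifted (its middle more than 20 mm above its height on the lane) (height (world z) of blue_center above 0.131 m).
It fails at once if the blue carton is pinched or pushed hard (more than 25 N from the fingers) (contact force between the fingers and blue_carton above 25 N).
It fails at once if the orange carton is moved by 12 mm or more (distance of orange_center from where it was at the start of the episode above 0.012 m).
It fails at once if the flap ahead of the orange carton is opened by more than 0.2 rad ((y of blue_center in the frame of dropbox above 0 m and value of joint flap_right above 0.2 rad) or (y of blue_center in the frame of dropbox below 0 m and value of joint flap_left above 0.2 rad)).
It also fails if it takes over 35 s, if anything falls off the work surface, if the arm or the gripper's body presses on something with over 40 N, if the wrist force passes 120 N, or if a joint passes its speed limit or range.

### The arm

A 6-joint arm with a two-finger parallel gripper is mounted at the origin on the work surface. World frame = base frame: x ahead of the robot, y to its left, z up, the work surface at z = 0. Lengths are in m, angles in degrees, forces in N, time in s.
With the tool pointing down it reaches from about 0.25 to 0.725 m from the base axis. Payload 9.7 kg.
Tool frame: the origin (TCP) lies at the very end of the fingers, on their centre line; the grasp point (between the pads) lies 19 mm behind it; z points along the fingers, y is the direction in which the jaws open and shut (so a half turn about z gives the same grasp; the last joint's range is limited). The gripper opens to 85 mm and grips with 20 to 120 N. Pads are 22 mm wide; open, the fingers measure 114 mm over their backs; the gripper's body (76 mm by 85 mm) begins 54 mm behind the grasp point. The pads swing forward as they close: fully open they stand 13 mm farther back than shut.
Start: joints at [69.385, 4.979, 10.078, 95.1, 0, 90], TCP at [0.194, 0.515, 0.201] pointing down, gripper open.
Joint ranges: [-179.16, 179.16], [-48.56, 103.87], [-65.8, 70.77], [-126.05, 130.52], [-82.76, 87.17], [-180, 180]. Speed limits (degrees/s): [127.2, 127.2, 147.25, 180, 180, 180].

### API

Orientations are given as [roll, pitch, yaw] about the fixed x, y, z axes, in that order (R = Rz(yaw) Ry(pitch) Rx(roll)).
In Python, from workcell import bot, camera, ticket gives the robot as it stands.
- The arm moves only by the shell command python3 -m jog 'ROWS' [FORCE]. ROWS is a JSON object of lists of equal length, an entry for each row: "turn": the turn, a rotation vector about the world's x, y, z each as a share of 8 degrees, from -1 to 1, a list of three; "delta_pos": the shift along the world's x, y, z each as a share of 50 mm, from -1 to 1, a list of three; "hand": the opening, from -1 (shut) to 1 (fully open). A call has exactly 10 rows; each row shifts and turns the commanded pose from where the row before left it; what a row does not reach is not made up. A row lasts 1/10 s, in which the tool goes at most 50 mm and 8.59 degrees, less where a joint would pass 70% of its speed; a pose out of reach is approached as far as the arm can. A call with a number of a shift or a turn outside -1 to 1 is refused whole. A call with a gripper value outside its range is refused whole. The fingers move at their own pace and stop on an object; FORCE is the grip in N (left out, the last holds). Time passes only in rows, so rows that do not move let the fingers close, or fill a call up. It gives the time, the measured TCP pose, the force and the opening at its end, in the units of the state.
- bot.get_obs(): the state, without advancing time (a new reading comes with each control period).
- camera(name): name is "scene" or "top"; returns a dict with "frame" (384x512x3 uint8, red, green, blue), "range_z" (384x512 float32, m along the optical axis (not along the pixel's ray), 0 where there is no reading), "fx", "fy", "cx", "cy" (pixels), "extrinsics" (4x4, takes a point from world to camera coordinates). Camera axes: x right, y up, looking along -z (the intrinsics and any distortion apply to the point x, -y, -z); pixel columns grow to the right and rows downward; lengths in m; the calibration is good to about 2 mm. A picture is of the moment at which its call begins.
- ticket.job_done(): hands the job in, once; it reports no verdict.
The state is a dict: "time": time; "q": joint angles; "qd": joint speeds; "joint_efforts": joint torques, N m; "ee_pos": TCP position; "tcp_rot": TCP orientation; "wrist_force": force on the tool from outside, world axes, zero at the start; "torque": the same for the moment, N m; "opening": finger opening in m.
Only numpy, scipy, OpenCV 4.12 (cv2) and the standard library are available. Lean on these libraries where they do the work, as an engineer would, in place of code of your own. Each camera call takes 0.05 s, during which the arm holds its last target.

## Working session

There is one attempt and no reset: what is moved stays moved. The work goes in short steps, Python scripts to look and compute and a shell command to move; the robot and the scene stay as the last step left them, time stands still between calls to the robot, and variables do not carry over. Pictures are saved under pics/ and viewed, and the job is handed in when it is done.

```bash
mkdir -p pics; ls
python3 - <<'E'
from workcell import bot,camera
import cv2,numpy as np
print(bot.get_obs())
for n in("scene","top"):
    c=camera(n); cv2.imwrite(f"pics/{n}0.png",c["frame"][:,:,::-1]); np.savez(f"{n}0.npz",**c)
    print(n,c["fx"],c["fy"],c["cx"],c["cy"],np.round(c["extrinsics"],3).tolist())
E
```

```text
pics
{'time': 0.0, 'q': array([6.93847857e+01, 5.01051533e+00, 1.00333598e+01, 9.50982244e+01,
       1.11258794e-04, 8.99989447e+01]), 'qd': array([ 0.01362573,  0.02552885,  0.0063772 ,  0.04053841, -0.04151001,
       -0.01566217]), 'joint_efforts': array([-7.31057889e-05, -5.20387101e+01,  4.64802790e+01,  1.65054901e-02,
       -2.75872189e-06,  7.20417773e-06]), 'ee_pos': array([0.19355538, 0.5145326 , 0.20077889]), 'tcp_rot': array([-1.79924620e+02, -1.12647085e-04,  1.59385841e+02]), 'wrist_force': array([-0.35469354, -0.09816325,  0.26504854]), 'torque': array([-0.00389974, -0.02199894,  0.02875188]), 'opening': 0.08530015165355392}
scene 437.6184958991875 437.6184958991875 263.49507555430546 191.49361695666818 [[-0.059, 0.998, -0.019, 0.036], [-0.574, -0.018, 0.819, 0.206], [0.817, 0.059, 0.574, -1.179], [0.0, 0.0, 0.0, 1.0]]
top 359.32118788348146 359.32118788348146 251.29329945988616 187.4148317025955 [[-0.014, -0.999, -0.039, 0.021], [0.983, -0.021, 0.184, -0.504], [-0.184, -0.036, 0.982, -0.687], [0.0, 0.0, 0.0, 1.0]]
```

View pics/scene0.png

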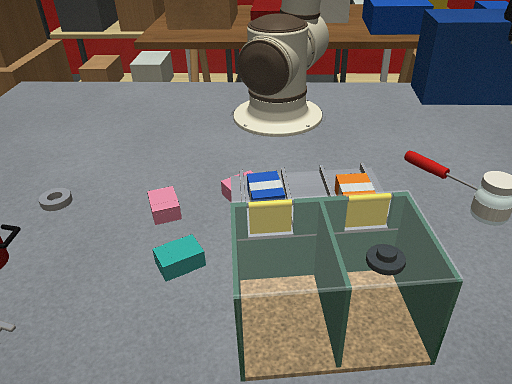

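View pics/top0.png

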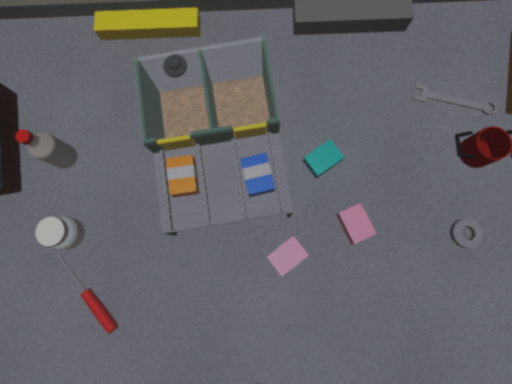

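Top view: the blue carton with white band is at about (257,174) on the right lane, with its flap at (250,129). The orange carton is at (181,174). The pink ones at (288,256) and (357,223) and the turquoise one at (324,158) lie on the table. Only the blue one fits the description, and I'll confirm it in a crop while measuring.

```bash
cat > h.py <<'E'
import numpy as np,cv2
def cloud(c):
    d=c["range_z"].astype(float); v,u=np.mgrid[:384,:512]
    P=np.stack([(u-c["cx"])/c["fx"]*d,-(v-c["cy"])/c["fy"]*d,-d],-1)
    E=c["extrinsics"]; return (P-E[:3,3])@E[:3,:3]
def ray(c,u,v,z):
    E=c["extrinsics"];R=E[:3,:3];o=-R.T@E[:3,3]
    d=R.T@np.array([(u-c["cx"])/c["fx"],-(v-c["cy"])/c["fy"],-1]); return o+d*(z-o[2])/d[2]
def hsv(c): return cv2.cvtColor(np.ascontiguousarray(c["frame"]),cv2.COLOR_RGB2HSV)
E
python3 - <<'E'
from h import *
c=dict(np.load("top0.npz"));s=dict(np.load("scene0.npz"))
cv2.imwrite("pics/crop0.png",cv2.resize(c["frame"][30:240,130:310,::-1],None,fx=3.3,fy=2.8,interpolation=cv2.INTER_CUBIC)[:600])
for n,k in(("top",c),("scene",s)):
    P=cloud(k);H=hsv(k);z=P[...,2]
    box=(P[...,0]>.2)&(P[...,0]<.9)
    for nm,lo,hi,zl,zh in(("blue",105,125,.122,.132),("orange",5,18,.122,.132),("yellow",22,32,.145,.165)):
        m=(H[...,0]>=lo)&(H[...,0]<=hi)&(H[...,1]>120)&(z>zl)&(z<zh)&box
        if m.sum()<10: print(n,nm,m.sum());continue
        q=P[m]; 
        if nm=="yellow":
            med=np.median(q[:,1]); 
            for g in(q[q[:,1]>med],q[q[:,1]<=med]): print(n,nm,len(g),g.mean(0).round(4),g.min(0).round(4),g.max(0).round(4))
        else: print(n,nm,m.sum(),q.mean(0).round(4),cv2.minAreaRect((q[:,:2]*1000).astype(np.float32)))
    # apron
    m=(abs(z-.095)<.006)&(P[...,0]>.2)&(P[...,0]<.6)&(H[...,1]<90)
    print(n,"apron",m.sum(),cv2.minAreaRect((P[m][:,:2]*1000).astype(np.float32)),np.median(z[m]))
E
```

```text
top blue 641 [ 0.5125 -0.002   0.1267] ((515.8743896484375, -1.2899150848388672), (69.69979095458984, 48.46650314331055), 12.599698066711426)
top orange 658 [0.5135 0.1386 0.1267] ((516.851318359375, 139.37261962890625), (70.01820373535156, 50.32730484008789), 6.803517818450928)
top yellow 177 [0.5758 0.1491 0.1528] [0.5688 0.1197 0.1469] [0.5821 0.1782 0.1595]
top yellow 177 [0.5955 0.0111 0.1524] [ 0.5777 -0.0194  0.1463] [0.6028 0.1192 0.1585]
top apron 7378 ((505.7691650390625, 195.32537841796875), (187.8491973876953, 521.3561401367188), 0.05017469450831413) 0.09476940315189677
scene blue 570 [ 0.5201 -0.0012  0.1253] ((517.0874633789062, -1.6264114379882812), (72.13579559326172, 49.38641357421875), 12.612747192382812)
scene orange 352 [0.5027 0.1367 0.1255] ((509.92767333984375, 138.0889129638672), (57.29120635986328, 49.5161247253418), 6.569721698760986)
scene yellow 343 [0.6046 0.1475 0.1555] [0.5778 0.1191 0.1537] [0.6519 0.1762 0.1572]
scene yellow 343 [0.6253 0.03   0.1554] [ 0.5904 -0.0177  0.1537] [0.6708 0.119  0.1576]
scene apron 1669 ((468.16009521484375, 62.924468994140625), (82.5669937133789, 251.0430908203125), 8.729804039001465) 0.09352179816150212
```

View pics/crop0.png

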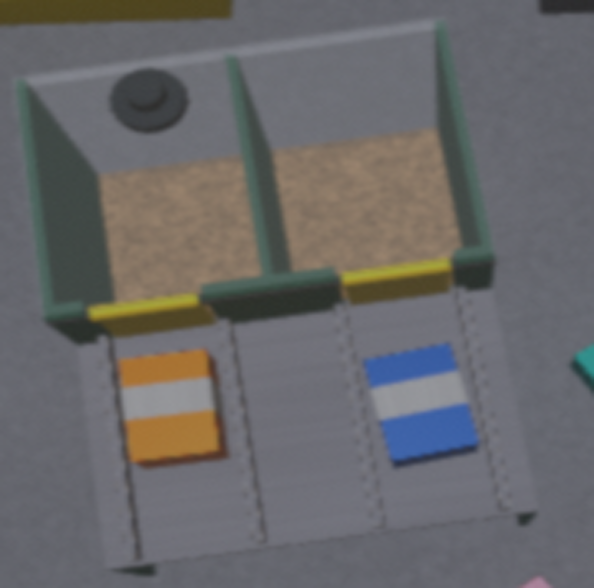

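The crop confirms it: blue with a white band, on the right lane, lying directly ahead of the right flap. Next I'll refine the lane frame.

Run:
```python
from h import *
for n in("top","scene"):
    k=dict(np.load(n+"0.npz"));P=cloud(k);H=hsv(k);v,u=np.mgrid[:384,:512]
    m=(H[...,0]>=22)&(H[...,0]<=33)&(H[...,1]>110)
    m&=((u>140)&(u<290)&(v>110)&(v<160)) if n=="top" else ((u>230)&(u<410)&(v>180)&(v<240))
    if n=="scene": # top of barrel: first bright rows
        m&=(H[...,2]>200)
    nl,L,st,ce=cv2.connectedComponentsWithStats(m.astype(np.uint8))
    cs=[]
    for i in range(1,nl):
        if st[i,4]<30: continue
        r=cv2.minAreaRect(np.argwhere(L==i)[:,::-1].astype(np.float32))
        pc=[ray(k,*(p+0.),.153)[:2].round(4).tolist() for p in cv2.boxPoints(r)]
        print(n,st[i],ce[i].round(1),"ray@.153",ray(k,*ce[i],.152).round(4),pc); cs.append(ray(k,*ce[i],.152))
    if len(cs)==2:
        a,b=sorted(cs,key=lambda p:-p[1]); d=a-b; print("sep",np.linalg.norm(d),"yaw",np.degrees(np.arctan2(-d[0],d[1])))
```

```text
top [233 122  34  16 344] [249.9 129.3] ray@.153 [0.5912 0.0097 0.152 ] [[0.5962, 0.0411], [0.6054, -0.0187], [0.5848, -0.0216], [0.5757, 0.0378]]
top [157 135  37  14 355] [175.1 141.6] ray@.153 [0.5717 0.1451 0.152 ] [[0.5772, 0.1794], [0.5857, 0.1152], [0.565, 0.1118], [0.5565, 0.1756]]
sep 0.13681698025608918 yaw 8.189357276795167
scene [349 193  42   7 169] [369.2 195.8] ray@.153 [0.5813 0.1482 0.152 ] [[0.5818, 0.1199], [0.5739, 0.1776], [0.5838, 0.1762], [0.5915, 0.1192]]
scene [249 199  43   7 165] [270.2 202.3] ray@.153 [0.6011 0.0112 0.152 ] [[0.6016, -0.0183], [0.5936, 0.0395], [0.6031, 0.0399], [0.611, -0.0171]]
sep 0.13837578654649904 yaw 8.262350851741825
```

```bash
python3 -m jog '{"delta_pos":[[0.3,-0.6,0],[0.5,-1,0],[0.5,-1,0],[0.5,-1,0],[0.5,-1,0],[0.5,-1,0],[0.5,-1,0],[0.5,-1,0],[0.4,-1,0],[0.1,-0.5,0]],"turn":[[0,0,0],[0,0,0.4],[0,0,0.4],[0,0,0.4],[0,0,0.4],[0,0,0.4],[0,0,0.4],[0,0,0.4],[0,0,0.4],[0,0,0.4]],"hand":[-0.6,-0.6,-0.6,-0.6,-0.6,-0.6,-0.6,-0.6,-0.6,-0.6]}' 20; python3 -c "
from workcell import bot;o=bot.get_obs();print(o['q'],o['tcp_rot'])"
```

```text
time: 1.1
ee_pos: [0.3895, 0.0974, 0.2012]
tcp_rot: [-180.0, -0.0, -171.8]
wrist_force: [0.7, 0.1, 0.0]
opening: 0.0166
[ 1.40621375e+01 -1.51438533e+01 -8.62714714e+00  9.65352185e+01
 -3.04164880e-02  5.88177774e+00] [-1.79967847e+02 -1.52978917e-02 -1.71819640e+02]
```

```bash
python3 -m jog '{"delta_pos":[[0.27,-0.43,0],[0.27,-0.43,0],[0.27,-0.43,0],[0.27,-0.43,0],[0.27,-0.43,0],[0,0,0],[0,0,-0.5],[0,0,-0.5],[0,0,-0.5],[0,0,0]],"turn":[[0,0,0],[0,0,0],[0,0,0],[0,0,0],[0,0,0],[0,0,0],[0,0,0],[0,0,0],[0,0,0],[0,0,0]],"hand":[-0.6,-0.6,-0.6,-0.6,-0.6,-0.6,-0.6,-0.6,-0.6,-0.6]}'
python3 - <<'E'
from workcell import camera
import cv2
for n,(a,b,e,f) in(("top",(80,240,150,330)),("scene",(120,260,180,400))):
    c=camera(n)["frame"][a:b,e:f,::-1]; cv2.imwrite(f"pics/{n}1.png",cv2.resize(c,None,fx=3.5,fy=3.5,interpolation=cv2.INTER_CUBIC))
E
```

```text
time: 2.1
ee_pos: [0.4542, -0.0067, 0.1234]
tcp_rot: [179.9, -0.3, -171.8]
wrist_force: [0.7, 0.3, -0.1]
opening: 0.0172
```

View pics/top1.png

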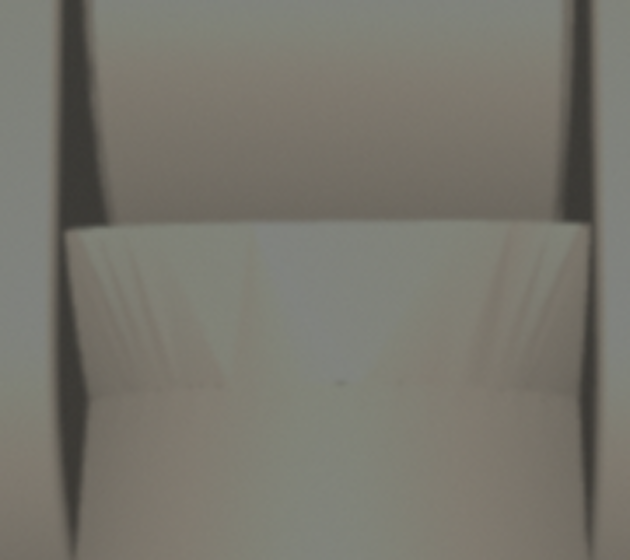

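View pics/scene1.png

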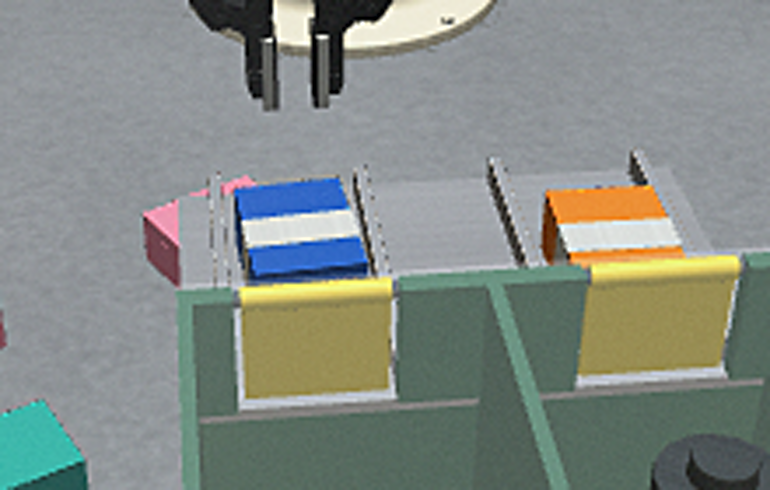

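The top view is now blocked by the arm. In the scene view the finger tips, at about (257,151) and (271,151) full-frame, look behind the blue carton. I'll check where those pixels lie in world coordinates.

Run:
```python
from h import *
from workcell import camera,bot
c=camera("scene");P=cloud(c)
for u,v in((256,147),(258,148),(271,147),(257,151),(271,151)): print(u,v,P[v,u].round(4),ray(c,u,v,.1234).round(4))
E=c["extrinsics"];o=bot.get_obs();p=E[:3,:3]@o["ee_pos"]+E[:3,3];print(o["ee_pos"],c["cx"]-c["fx"]*p[0]/p[2],c["cy"]+c["fy"]*p[1]/p[2])
```

```text
256 147 [ 0.468  -0.0178  0.1636] [ 0.3963 -0.0242  0.1234]
258 148 [ 0.4681 -0.0146  0.1619] [ 0.3999 -0.0203  0.1234]
271 147 [0.4626 0.0061 0.161 ] [0.3957 0.0028 0.1234]
257 151 [ 0.1906 -0.0405 -0.0027] [ 0.4107 -0.0214  0.1234]
271 151 [ 0.1913 -0.0076 -0.0019] [0.4101 0.0034 0.1234]
[ 0.45641417 -0.00689641  0.12770771] 263.59520937216877 162.4657219168658
```

Run:
```python
from h import *
from workcell import camera,bot
for i in range(2):
    o=bot.get_obs();print(o["time"],o["ee_pos"].round(4),o["opening"],o["q"].round(2))
    c=camera("scene");P=cloud(c)
m=(P[...,0]>.42)&(P[...,0]<.49)&(abs(P[...,1])<.06)&(P[...,2]>.135)
q=P[m];print(np.percentile(q[:,2],[0,1,5]))
for lo in np.arange(.135,.2,.01):
    g=q[(q[:,2]>lo)&(q[:,2]<lo+.01)]
    if len(g): print(lo.round(3),len(g),g.min(0).round(3),g.max(0).round(3))
cv2.imwrite("pics/tip2.png",cv2.resize(c["frame"][90:230,210:330,::-1],None,fx=4,fy=4,interpolation=cv2.INTER_CUBIC))
```

```text
2.25 [ 0.4564 -0.0069  0.1277] 0.017286223944062786 [ -0.87  -8.75 -11.45  87.24   0.    -9.07]
2.3 [ 0.4567 -0.007   0.128 ] 0.017040419900732646 [ -0.88  -8.76 -11.42  87.23   0.    -9.08]
[0.15662544 0.16653984 0.18830912]
0.155 42 [ 0.457 -0.024  0.157] [0.47  0.014 0.165]
0.165 98 [ 0.459 -0.028  0.165] [0.471 0.016 0.175]
0.175 100 [ 0.442 -0.027  0.175] [0.47  0.016 0.185]
0.185 115 [ 0.443 -0.028  0.185] [0.471 0.017 0.195]
0.195 148 [ 0.446 -0.043  0.195] [0.475 0.033 0.205]
```

View pics/tip2.png

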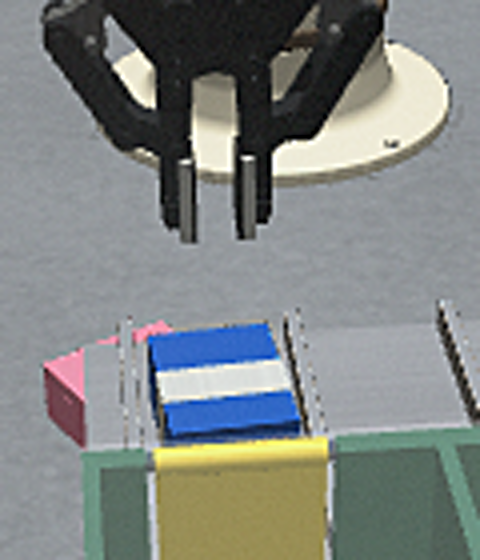

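In the picture the tips lie near z≈0.157 (row ~150), but the reported TCP is 0.128. I'll go down 18 mm, which is safe under either reading, and compare again.

```bash
python3 -m jog '{"delta_pos":[[0,-0.06,0],[0,0,-0.1],[0,0,-0.1],[0,0,-0.1],[0,0,-0.06],[0,0,0],[0,0,0],[0,0,0],[0,0,0],[0,0,0]],"turn":[[0,0,0],[0,0,0],[0,0,0],[0,0,0],[0,0,0],[0,0,0],[0,0,0],[0,0,0],[0,0,0],[0,0,0]],"hand":[-0.6,-0.6,-0.6,-0.6,-0.6,-0.6,-0.6,-0.6,-0.6,-0.6]}'
python3 - <<'E'
from h import *
from workcell import camera,bot
o=bot.get_obs();print(o["time"],o["ee_pos"].round(4),o["wrist_force"])
c=camera("scene");P=cloud(c)
m=(P[...,0]>.42)&(P[...,0]<.475)&(abs(P[...,1])<.06)&(P[...,2]>.1)
q=P[m]
for lo in np.arange(.1,.18,.01):
    g=q[(q[:,2]>lo)&(q[:,2]<lo+.01)]
    if len(g): print(lo.round(3),len(g),g.min(0).round(3),g.max(0).round(3))
cv2.imwrite("pics/tip3.png",cv2.resize(c["frame"][90:230,210:330,::-1],None,fx=4,fy=4,interpolation=cv2.INTER_CUBIC))
E
```

```text
time: 3.35
ee_pos: [0.4563, -0.0102, 0.1086]
tcp_rot: [-180.0, 0.0, -171.8]
wrist_force: [-1.2, -0.0, -0.5]
opening: 0.0172
3.35 [ 0.4563 -0.0102  0.1086] [-1.15973988 -0.03389983 -0.5005718 ]
0.1 84 [ 0.437 -0.048  0.101] [0.475 0.031 0.109]
0.13 11 [ 0.455 -0.024  0.137] [0.468 0.006 0.14 ]
0.14 74 [ 0.455 -0.03   0.14 ] [0.471 0.012 0.15 ]
0.15 90 [ 0.455 -0.032  0.15 ] [0.47  0.013 0.16 ]
0.16 100 [ 0.456 -0.032  0.16 ] [0.472 0.013 0.17 ]
0.17 98 [ 0.448 -0.035  0.17 ] [0.472 0.019 0.18 ]
```

View pics/tip3.png

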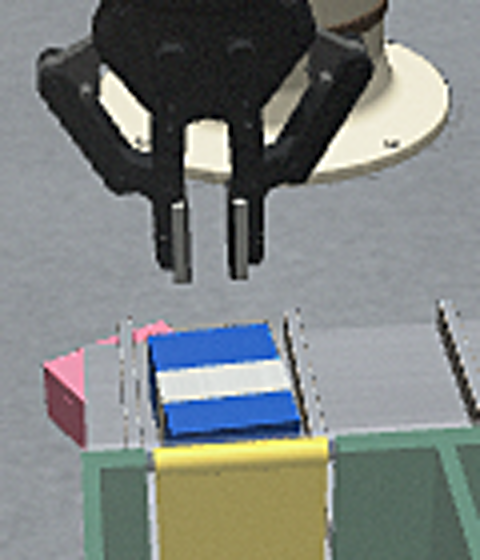

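Same again: the tips are ~28 mm above the reported TCP (row 161 full-frame). I'll keep lowering in small steps and watch the force and picture. The tips should go out of sight behind the carton when they're low enough.

```bash
python3 -m jog '{"delta_pos":[[0,0,-0.1],[0,0,-0.1],[0,0,-0.04],[0,0,0],[0,0,0],[0,0,0],[0,0,0],[0,0,0],[0,0,0],[0,0,0]],"turn":[[0,0,0],[0,0,0],[0,0,0],[0,0,0],[0,0,0],[0,0,0],[0,0,0],[0,0,0],[0,0,0],[0,0,0]],"hand":[-0.6,-0.6,-0.6,-0.6,-0.6,-0.6,-0.6,-0.6,-0.6,-0.6]}' && python3 -m jog '{"delta_pos":[[0,0,-0.06],[0,0,-0.06],[0,0,0],[0,0,0],[0,0,0],[0,0,0],[0,0,0],[0,0,0],[0,0,0],[0,0,0]],"turn":[[0,0,0],[0,0,0],[0,0,0],[0,0,0],[0,0,0],[0,0,0],[0,0,0],[0,0,0],[0,0,0],[0,0,0]],"hand":[-0.6,-0.6,-0.6,-0.6,-0.6,-0.6,-0.6,-0.6,-0.6,-0.6]}'
python3 - <<'E'
from h import *
from workcell import camera,bot
o=bot.get_obs();print(o["time"],o["ee_pos"].round(4),o["wrist_force"])
c=camera("scene");P=cloud(c)
m=(P[...,0]>.42)&(P[...,0]<.475)&(abs(P[...,1])<.06)&(P[...,2]>.112)
q=P[m]
for lo in np.arange(.11,.15,.01):
    g=q[(q[:,2]>lo)&(q[:,2]<lo+.01)]
    if len(g): print(lo.round(3),len(g),g.min(0).round(3),g.max(0).round(3))
cv2.imwrite("pics/tip4.png",cv2.resize(c["frame"][90:230,210:330,::-1],None,fx=4,fy=4,interpolation=cv2.INTER_CUBIC))
E
```

```text
time: 4.4
ee_pos: [0.4562, -0.0102, 0.0965]
tcp_rot: [-180.0, 0.0, -171.8]
wrist_force: [0.5, 0.3, 0.0]
opening: 0.0171
time: 5.4
ee_pos: [0.4562, -0.0102, 0.0905]
tcp_rot: [180.0, 0.0, -171.8]
wrist_force: [0.4, -0.5, 0.3]
opening: 0.0167
5.4 [ 0.4562 -0.0102  0.0905] [ 0.401215   -0.52671703  0.34700486]
0.11 1 [ 0.451 -0.002  0.119] [ 0.451 -0.002  0.119]
0.12 57 [ 0.451 -0.029  0.121] [0.471 0.012 0.13 ]
0.13 96 [ 0.453 -0.031  0.13 ] [0.47  0.012 0.14 ]
0.14 91 [ 0.454 -0.03   0.14 ] [0.47  0.012 0.15 ]
```

View pics/tip4.png

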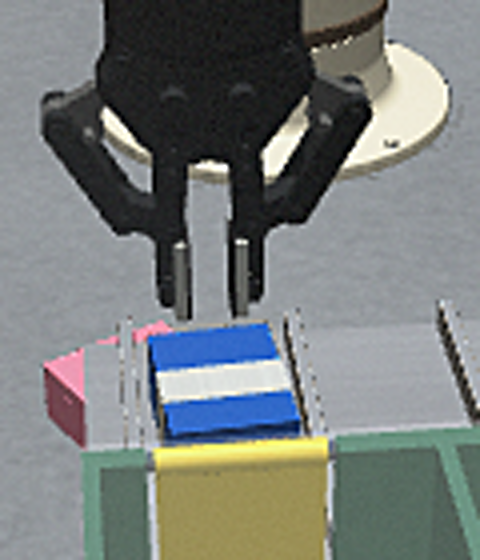

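No contact at reported z 0.0905, which is below the lane surface, so the true tips really are about 28 mm above the reported TCP (≈0.119 now). Before lowering I'll check how high the gripper body sits above the tips.

Run:
```python
from h import *
from workcell import camera,bot
c=camera("scene");P=cloud(c)
for v in range(104,172,4): print(v,[P[v,u].round(3).tolist() for u in (230,242,255,262,271)])
```

```text
104 [[-0.077, -0.137, -0.003], [0.471, -0.037, 0.239], [0.492, -0.015, 0.249], [0.493, -0.005, 0.249], [0.464, 0.007, 0.236]]
108 [[-0.046, -0.133, -0.001], [0.471, -0.037, 0.232], [0.469, -0.017, 0.232], [0.469, -0.007, 0.232], [0.466, 0.007, 0.23]]
112 [[0.464, -0.057, 0.222], [0.472, -0.037, 0.226], [0.469, -0.017, 0.225], [0.468, -0.007, 0.225], [0.472, 0.007, 0.227]]
116 [[0.466, -0.057, 0.217], [0.473, -0.037, 0.22], [0.476, -0.017, 0.222], [0.466, -0.007, 0.217], [0.474, 0.007, 0.221]]
120 [[0.467, -0.057, 0.211], [0.47, -0.038, 0.212], [0.479, -0.017, 0.217], [0.467, -0.007, 0.211], [0.472, 0.007, 0.213]]
124 [[0.473, -0.057, 0.207], [0.073, -0.087, 0.009], [0.474, -0.018, 0.207], [0.467, -0.007, 0.204], [0.472, 0.007, 0.207]]
128 [[0.475, -0.057, 0.201], [0.082, -0.086, 0.002], [0.473, -0.018, 0.2], [0.466, -0.008, 0.197], [0.471, 0.007, 0.199]]
132 [[0.475, -0.057, 0.194], [0.094, -0.086, -0.003], [0.473, -0.018, 0.193], [0.112, -0.033, 0.007], [0.47, 0.007, 0.192]]
136 [[0.474, -0.058, 0.186], [0.453, -0.041, 0.175], [0.473, -0.018, 0.186], [0.12, -0.033, -0.0], [0.472, 0.
[... 305 characters left out ...]
.163], [0.472, -0.019, 0.164], [0.18, -0.029, -0.001], [0.466, 0.006, 0.161]]
152 [[0.199, -0.103, -0.002], [0.197, -0.075, -0.002], [0.468, -0.02, 0.154], [0.198, -0.028, -0.001], [0.466, 0.006, 0.153]]
156 [[0.217, -0.101, -0.002], [0.213, -0.074, -0.004], [1.084, 0.037, 0.509], [0.215, -0.027, -0.002], [0.464, 0.006, 0.145]]
160 [[0.234, -0.099, -0.002], [0.233, -0.072, -0.002], [0.469, -0.02, 0.14], [0.233, -0.026, -0.001], [0.464, 0.006, 0.137]]
164 [[0.253, -0.097, -0.001], [0.251, -0.07, -0.002], [0.469, -0.02, 0.132], [0.252, -0.025, -0.0], [0.465, 0.006, 0.13]]
168 [[0.27, -0.095, -0.001], [0.271, -0.068, -0.0], [0.469, -0.021, 0.124], [0.266, -0.024, -0.003], [0.463, 0.006, 0.121]]
```

The palm's lower side is at 0.195, 76 mm above the tips, as specified. So it's a constant z offset and the body will clear the lid. I'll lower 13 mm and then push.

```bash
python3 -m jog '{"delta_pos":[[0,0,-0.06],[0,0,-0.06],[0,0,-0.06],[0,0,-0.06],[0,0,0],[0,0,0],[0.06,0.01,0],[0.06,0.01,0],[0.06,0.01,0],[0,0,0]],"turn":[[0,0,0],[0,0,0],[0,0,0],[0,0,0],[0,0,0],[0,0,0],[0,0,0],[0,0,0],[0,0,0],[0,0,0]],"hand":[-0.6,-0.6,-0.6,-0.6,-0.6,-0.6,-0.6,-0.6,-0.6,-0.6]}'
python3 - <<'E'
from h import *
from workcell import camera,bot
o=bot.get_obs();print(o["time"],o["ee_pos"].round(4),o["wrist_force"])
c=camera("scene")
cv2.imwrite("pics/tip5.png",cv2.resize(c["frame"][90:230,210:330,::-1],None,fx=4,fy=4,interpolation=cv2.INTER_CUBIC))
E
```

```text
time: 6.5
ee_pos: [0.4657, -0.0086, 0.0784]
tcp_rot: [-180.0, 0.0, -171.8]
wrist_force: [0.8, -0.6, -0.4]
opening: 0.0169
6.5 [ 0.4657 -0.0086  0.0784] [ 0.7602569  -0.62547927 -0.42109561]
```

View pics/tip5.png

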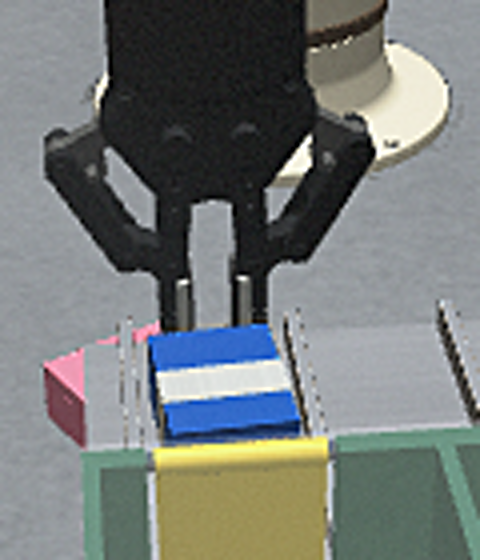

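The tips are now hidden behind the carton, from row ~172 full-frame, and nothing is touching. Now I'll push along the lane at 40 mm/s.

```bash
python3 -m jog '{"delta_pos":[[0.08,0.012,0],[0.08,0.012,0],[0.08,0.012,0],[0.08,0.012,0],[0.08,0.012,0],[0.08,0.012,0],[0.08,0.012,0],[0.08,0.012,0],[0.08,0.012,0],[0.08,0.012,0]],"turn":[[0,0,0],[0,0,0],[0,0,0],[0,0,0],[0,0,0],[0,0,0],[0,0,0],[0,0,0],[0,0,0],[0,0,0]],"hand":[-0.6,-0.6,-0.6,-0.6,-0.6,-0.6,-0.6,-0.6,-0.6,-0.6]}'
python3 - <<'E'
from h import *
from workcell import camera,bot
o=bot.get_obs();print(o["time"],o["ee_pos"].round(4),o["wrist_force"])
c=camera("scene")
cv2.imwrite("pics/tip6.png",cv2.resize(c["frame"][90:290,200:410,::-1],None,fx=3,fy=3,interpolation=cv2.INTER_CUBIC))
E
```

```text
time: 7.55
ee_pos: [0.5056, -0.0026, 0.0784]
tcp_rot: [-180.0, -0.0, -171.8]
wrist_force: [-1.9, -0.3, 1.4]
opening: 0.0172
7.55 [ 0.5056 -0.0026  0.0784] [-1.91944483 -0.2577626   1.43715738]
```

View pics/tip6.png

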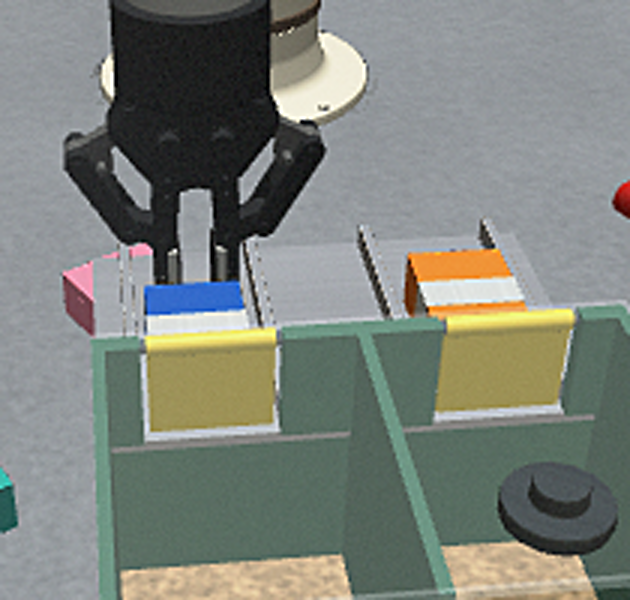

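The push is clean at about 2 N. The carton has squared up in its lane and its front is near the flap, with the white band at about (265,197) full-frame. I'll continue.

```bash
python3 -m jog '{"delta_pos":[[0.08,0.012,0],[0.08,0.012,0],[0.08,0.012,0],[0.08,0.012,0],[0.08,0.012,0],[0.08,0.012,0],[0.08,0.012,0],[0.08,0.012,0],[0.08,0.012,0],[0.08,0.012,0]],"turn":[[0,0,0],[0,0,0],[0,0,0],[0,0,0],[0,0,0],[0,0,0],[0,0,0],[0,0,0],[0,0,0],[0,0,0]],"hand":[-0.6,-0.6,-0.6,-0.6,-0.6,-0.6,-0.6,-0.6,-0.6,-0.6]}'
python3 - <<'E'
from h import *
from workcell import camera,bot
o=bot.get_obs();print(o["time"],o["ee_pos"].round(4),o["wrist_force"])
c=camera("scene")
cv2.imwrite("pics/tip7.png",cv2.resize(c["frame"][90:290,200:410,::-1],None,fx=3,fy=3,interpolation=cv2.INTER_CUBIC))
E
```

```text
time: 8.6
ee_pos: [0.5456, 0.0033, 0.0785]
tcp_rot: [-180.0, -0.0, -171.8]
wrist_force: [-1.4, -0.4, -0.1]
opening: 0.0171
8.6 [0.5456 0.0033 0.0785] [-1.44354322 -0.40284742 -0.07875762]
```

View pics/tip7.png

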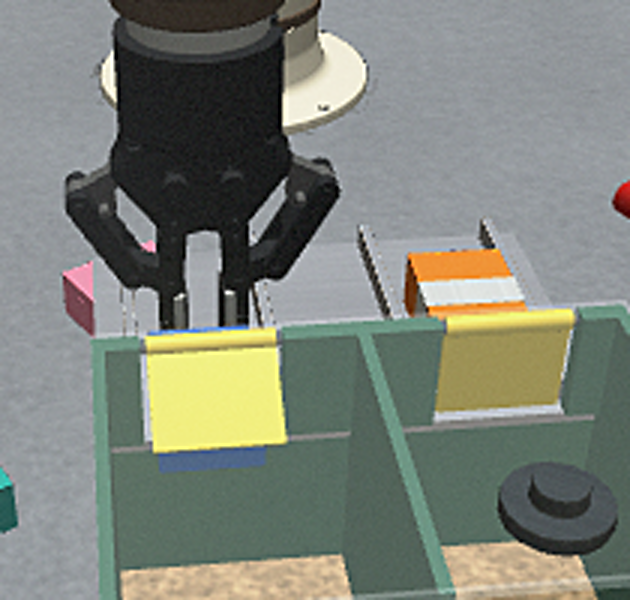

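The flap is clearly swung open by the carton, whose front shows below it at (270,242) full-frame, still on the lane. Now the final stretch: about 32 mm, staying short of the barrel.

```bash
python3 -m jog '{"delta_pos":[[0.06,0.009,0],[0.06,0.009,0],[0.08,0.012,0],[0.08,0.012,0],[0.08,0.012,0],[0.08,0.012,0],[0.08,0.012,0],[0.08,0.012,0],[0,0,0],[0,0,0]],"turn":[[0,0,0],[0,0,0],[0,0,0],[0,0,0],[0,0,0],[0,0,0],[0,0,0],[0,0,0],[0,0,0],[0,0,0]],"hand":[-0.6,-0.6,-0.6,-0.6,-0.6,-0.6,-0.6,-0.6,-0.6,-0.6]}'
python3 - <<'E'
from h import *
from workcell import camera,bot
o=bot.get_obs();print(o["time"],o["ee_pos"].round(4),o["wrist_force"])
c=camera("scene")
cv2.imwrite("pics/tip8.png",cv2.resize(c["frame"][90:290,200:410,::-1],None,fx=3,fy=3,interpolation=cv2.INTER_CUBIC))
E
```

```text
time: 9.65
ee_pos: [0.5753, 0.0078, 0.0783]
tcp_rot: [180.0, -0.0, -171.8]
wrist_force: [0.3, -0.3, 0.4]
opening: 0.0173
9.65 [0.5753 0.0078 0.0783] [ 0.27725678 -0.27028538  0.43172428]
```

View pics/tip8.png

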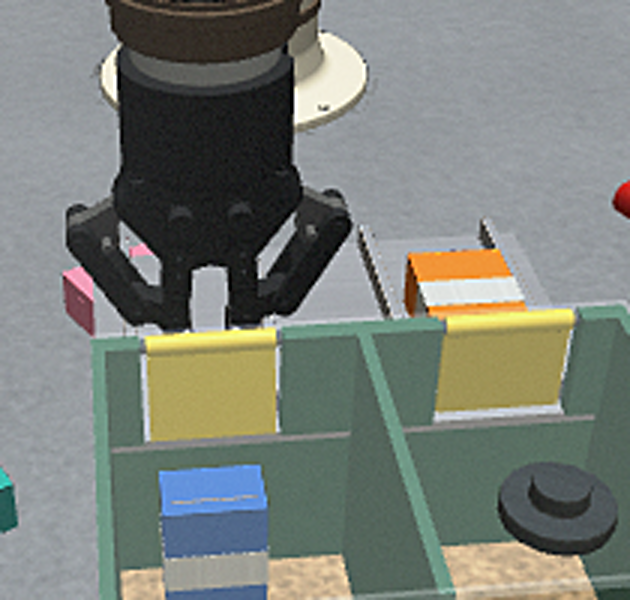

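The carton has dropped into the box and stands on end at about (270,275), and the flap has fallen. I'll draw the fingers back along the lane and then lift.

```bash
python3 -m jog '{"delta_pos":[[-0.12,-0.018,0],[-0.25,-0.037,0],[-0.3,-0.044,0],[-0.3,-0.044,0],[-0.3,-0.044,0],[-0.1,-0.015,0.2],[0,0,0.4],[0,0,0.5],[0,0,0.5],[0,0,0]],"turn":[[0,0,0],[0,0,0],[0,0,0],[0,0,0],[0,0,0],[0,0,0],[0,0,0],[0,0,0],[0,0,0],[0,0,0]],"hand":[-0.6,-0.6,-0.6,-0.6,-0.6,-0.6,-0.6,-0.6,-0.6,-0.6]}';python3 -m jog '{"delta_pos":[[-0.5,0,0],[-0.8,0,0.2],[-0.8,0,0.2],[-0.6,0,0],[-0.2,0,0],[0,0,0],[0,0,0],[0,0,0],[0,0,0],[0,0,0]],"turn":[[0,0,0],[0,0,0],[0,0,0],[0,0,0],[0,0,0],[0,0,0],[0,0,0],[0,0,0],[0,0,0],[0,0,0]],"hand":[-0.6,-0.6,-0.6,-0.6,-0.6,-0.6,-0.6,-0.6,-0.6,-0.6]}'
python3 - <<'E'
from h import *
from workcell import camera,bot
o=bot.get_obs();print(o["time"],o["ee_pos"].round(4),o["wrist_force"])
for n in("scene","top"):
    k=camera(n); cv2.imwrite(f"pics/{n}9.png",cv2.resize(k["frame"][:,:,::-1],None,fx=1.5,fy=1.5))
    P=cloud(k);H=hsv(k);z=P[...,2]
    m=(H[...,0]>=5)&(H[...,0]<=18)&(H[...,1]>120)&(z>.122)&(z<.132)
    if m.sum()>5: print(n,"orange",P[m].mean(0).round(4),cv2.minAreaRect((P[m][:,:2]*1000).astype(np.float32)))
    m=(H[...,0]>=103)&(H[...,0]<=125)&(H[...,1]>100)&(P[...,0]>.58)&(P[...,0]<.8)&(abs(P[...,1])<.1)&(z>0)&(z<.2)
    if m.sum()>5: print(n,"blue",m.sum(),P[m].mean(0).round(4),P[m].min(0).round(3),P[m].max(0).round(3))
    v,u=np.mgrid[:384,:512]
    m=(H[...,0]>=22)&(H[...,0]<=33)&(H[...,1]>90)&(P[...,0]>.5)&(P[...,0]<.72)&(z>.095)&(z<.14)
    nl,L,st,ce=cv2.connectedComponentsWithStats(m.astype(np.uint8))
    for i in range(1,nl):
        if st[i,4]>40:
            q=P[L==i]; A=np.c_[q[:,1:],np.ones(len(q))]; s=np.linalg.lstsq(A,q[:,0],rcond=None)[0]; print(n,"flap",q.mean(0).round(4),"x slope vs z",s[1].round(3))
E
```

```text
time: 10.7
ee_pos: [0.5083, -0.0023, 0.1628]
tcp_rot: [-180.0, 0.3, -171.8]
wrist_force: [-0.4, 0.1, 0.4]
opening: 0.017
time: 11.7
ee_pos: [0.3621, -0.0023, 0.1781]
tcp_rot: [180.0, -0.1, -171.8]
wrist_force: [-0.5, 0.3, -0.3]
opening: 0.0172
11.7 [ 0.3621 -0.0023  0.1781] [-0.45041843  0.33091478 -0.29574145]
scene orange [0.3694 0.0042 0.1256] ((-139.0361328125, -512.221435546875), (1906.4957275390625, 107.96221923828125), 43.86384201049805)
scene blue 1107 [0.7251 0.0178 0.1554] [ 0.692 -0.005  0.153] [0.77  0.038 0.157]
top blue 53 [0.6043 0.0106 0.1567] [ 0.6   -0.009  0.154] [0.609 0.031 0.16 ]
top flap [0.5969 0.0074 0.1227] x slope vs z -0.022
```

View pics/scene9.png

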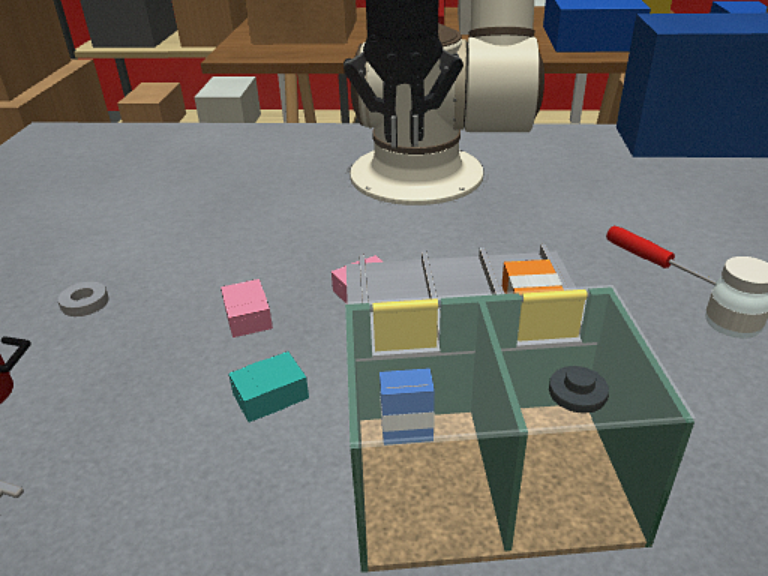

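View pics/top9.png

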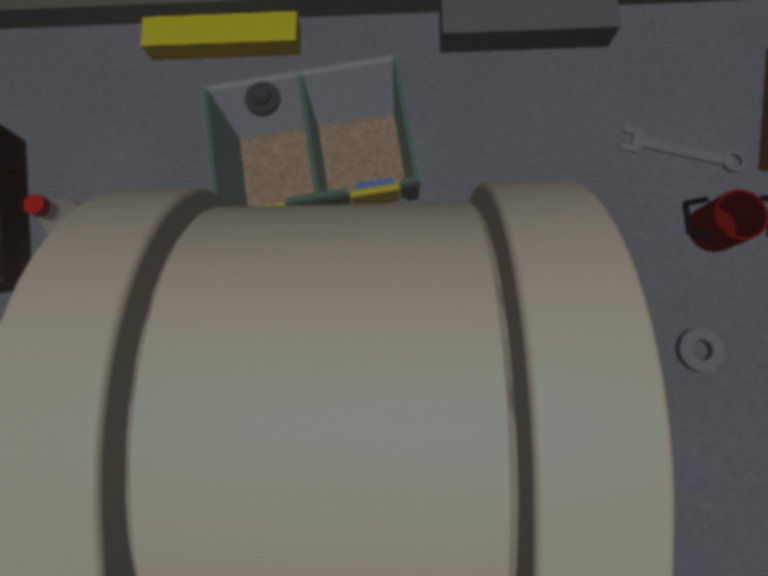

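The scene view shows the carton standing on end at full-frame (271,270) and both flaps hanging. The orange carton is unchanged. I'll check the carton's middle by casting rays onto its known planes, and check the orange carton again, limited to its region.

Run:
```python
from h import *
from workcell import camera
S=np.array([.599,.0105]);a=np.radians(8.4);R=np.array([[np.cos(a),np.sin(a)],[-np.sin(a),np.cos(a)]])
k=camera("scene");k2=dict(np.load("scene0.npz"))
H=hsv(k)
m=((H[...,0]>=100)&(H[...,0]<=125)&(H[...,1]>90)).astype(np.uint8); m[:240]=0;m[:, :240]=0;m[300:]=0;m[:,300:]=0
v,u=np.nonzero(m);print(u.min(),u.max(),v.min(),v.max())
f=k["frame"];print("V profile col 270:",[(r,H[r,270].tolist()) for r in range(242,300,3)])
for vv,zz in((294.5,.008),(259,.078),(247,.078)): print(vv,zz,"box xy",(R@(ray(k,271.5,vv,zz)[:2]-S)).round(4))
for n,q in(("before",k2),("now",k)):
    P=cloud(q);h=hsv(q);z=P[...,2];mm=(h[...,0]>=5)&(h[...,0]<=18)&(h[...,1]>120)&(z>.118)&(z<.132)&(P[...,0]>.45)&(P[...,0]<.6)&(P[...,1]>.09)
    print(n,P[mm].mean(0).round(4))
cv2.imwrite("pics/fin.png",cv2.resize(k["frame"][180:310,220:420,::-1],None,fx=4,fy=4,interpolation=cv2.INTER_CUBIC))
```

```text
253 289 245 295
V profile col 270: [(242, [74, 50, 101]), (245, [55, 45, 101]), (248, [108, 145, 206]), (251, [108, 140, 204]), (254, [108, 144, 204]), (257, [105, 3, 160]), (260, [108, 141, 208]), (263, [107, 106, 125]), (266, [107, 114, 125]), (269, [107, 109, 126]), (272, [108, 105, 124]), (275, [107, 134, 118]), (278, [22, 19, 146]), (281, [25, 19, 145]), (284, [27, 19, 147]), (287, [107, 123, 122]), (290, [107, 113, 124]), (293, [106, 73, 150]), (296, [19, 81, 163]), (299, [18, 92, 163])]
294.5 0.008 box xy [ 0.0387 -0.0029]
259 0.078 box xy [ 0.0361 -0.002 ]
247 0.078 box xy [0.0113 0.0006]
before [0.5027 0.1361 0.1254]
now [0.5026 0.136  0.1254]
```

View pics/fin.png

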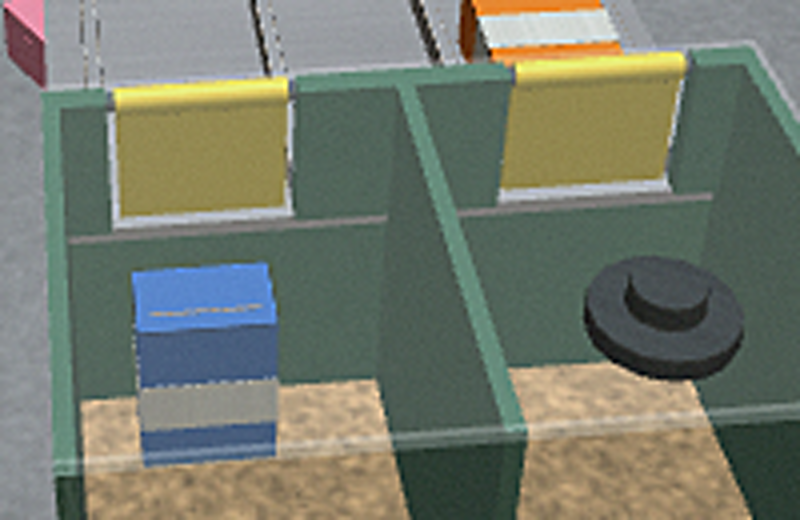

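The carton stands upright with faces at box x ≈ 11 and ≈ 41 mm, so its middle is at x ≈ 25 mm and ≈ 43 mm high. Even against the wall it could not be less than 21 mm in. Both flaps hang plumb and the orange carton is unmoved.

```bash
python3 -c "
from workcell import ticket,bot;print(bot.get_obs()['time']);print(ticket.job_done())"
```

```text
11.85
the job is handed in; nothing more can be done
None
```

I pushed the blue carton along the right lane and through its flap with two nearly closed fingertips. It dropped into the box, I drew the fingers back clear, and I handed the job in at 11.85 s.

What the last checks showed:
- **Blue carton:** it stands on end in the right compartment, its middle about 25 mm past the flap line and about 43 mm above the table. That is an estimate from rays onto its known planes. The depth image there only saw the clear lid.
- **Flaps:** both look shut in the scene view. The right flap measured plumb to about 0.02 rad in the top view. I did not measure the left flap; the top view of it was blocked by the arm.
- **Orange carton:** moved about 0.1 mm, which is within measurement noise.
- **Forces:** about 2 N at the wrist in the readings taken while pushing, and nothing touching the robot at the end.

**Failed or disagreed:**
- **Tip height:** the fingertips appeared about 28 mm higher in the camera than the reported TCP. There was no contact with the reported height below the lane surface, so I went by the camera.
- **First orange check:** the first re-check of the orange carton picked up other orange-coloured things. I repeated it limited to that carton's area.

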